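# Fit the mould plate in the takeaway-tray sealer

## Task

Take the dark two-opening mould plate from the draining rack and lay it between the guides of the tray sealer's bed, its small hole towards the operator's end; slide it gently along the guides, never forcing it, until the hole finds the brass pin and the plate drops flat on the bed. Then swing the red-knobbed turn-catch fully round over the plate's edge, and leave everything else as it stands.

Things in the scene. Friction and masses are not known exactly. Their poses are not given: they have to be found in the camera images.
- sealer: Manual takeaway-tray sealer, a fixed stainless box 397 long x 230 wide, its flat bed 110 above the table. Origin on the table under the bed's middle; z up, x along the bed towards the heated lid, which stands open, leaning back over a roll of film, from x = +130 mm at the bed to +310, up to 330 above the table; -x is the operator's end (to x = -182), with black panel, turn-catch and a brass locating pin
- bed_mid (a point): Middle of the bed, on its surface (110 above the sealer's origin). Two fixed guide strips run along the sealer's x, from x = -120 to +126 mm: faces at y = +77 and -77 (154 apart), straight for 10 above the bed, then flared outwards to about 164 apart at 20 above the bed. Between them a tray well, x = -58 to +75, y = -50 to +50, 50 deep; elsewhere the bed is flat
- slot_mid (a point): Middle of the pin's short slot, on the bed; sealer x = -76, y = 0 mm. The fixed brass pin, 10 diameter, edge just broken, stands 5 above the bed. It is clamped anywhere from 9 mm short of to 9 mm beyond this point along the sealer's x; where is not reported
- mould: The dark mould plate to fit, 220 (x) x 150 (y) x 8 thick, 0.25 to 0.46 kg. Origin: centre of the underside, z up. Two tray openings, each 44 (x) x 112 (y); between them a 22 wide web across the middle (x = -11 to +11), where it balances and can be gripped with a finger in each opening. Its x must point along the sealer's x
- mould_hole (a point): Middle, at the underside, of the mould's small hole for the pin, 12 (x) x 18 (y), right through, at mould x = -76, y = 0. Riding on the pin beside the hole, this end lies up to 5 mm high; the other end lies on the bed. Slides on the bed with 1.5 to 5 N of friction
- mould_web (a point): Middle of the mould's web, on its upper face
- rack: Fixed wire draining rack 230 x 180, bars 23 high at the top, on which the mould lies at the start; origin on the table under its middle, x along its length, free below the mould's web to 10 mm above the table over x = -60 to +60
- catch (a joint): Angle of the turn-catch: 0 with its arm along the sealer's -y, across the bed's end; 1.57 at its stop, arm along the sealer's +x over the mould's edge. Turns counter-clockwise seen from above about catch_pivot, with about 1.5 N of friction at the knob, and stays where left. Its arm, 16 wide, passes 2 mm above a seated mould and strikes one that rides on the pin
- catch_knob (a point): Middle of the top of the red upright knob on the catch's arm: 14 diameter, 26 tall above the arm, 40 mm from the pivot; this point is 41 above the bed
- catch_pivot (a point): On the catch's pivot line, at the height of the knob's top, 41 above the bed; at sealer x = -142, y = +40 mm
- spare_mould: Bystander: bare aluminium mould plate with one big opening, 220 x 150 x 8, flat on the table; leave it
- trays: Bystander: black two-compartment takeaway tray, 130 x 190 x 45; origin under its middle
- soy: Bystander: amber sauce bottle, 60 diameter, 170 tall; origin under its middle
- chilli: Bystander: red jar, 70 diameter, 90 tall; origin under its middle
- cup: Bystander: blue tea cup, 72 diameter, 75 tall; origin under its middle

How it is judged:
By the outcome, as a careful person would: the job done as asked, in the order asked, and still so for the second after the job is handed in, with the robot touching nothing.
It also fails if it takes over 61 s, if anything falls off the work surface, if the arm or the gripper's body presses on something with over 40 N, if the wrist force passes 120 N, or if a joint passes its speed limit or range.

## Robot

A 7-joint arm with a two-finger parallel gripper is mounted at the origin on the work surface. World frame = base frame: x ahead of the robot, y to its left, z up, the work surface at z = 0. Lengths are in m, angles in rad, forces in N, time in s.
With the tool pointing down it reaches from about 0.4 to 0.85 m from the base axis. Payload 10.4 kg.
Tool frame: the origin (TCP) lies between the finger pads; the fingertips stand 19 mm ahead of it and the grasp point (between the pads) is the TCP; z points along the fingers, x is the direction in which the jaws open and shut, and the axes are right-handed (so a half turn about z gives the same grasp; the last joint's range is limited). The gripper opens to 87 mm and grips with 3 to 60 N. Pads are 19 mm wide; open, the fingers measure 117 mm over their backs; the gripper's body (75 mm by 190 mm) begins 51 mm behind the grasp point.
Start: joints at [1.277, 0.332, -0.065, 1.46, 0.022, 1.35, -0.088], TCP at [0.167, -0.602, 0.242] pointing down, gripper open.
Joint ranges: [-2.6, 2.6], [-0.5, 2.12], [-1.47, 1.34], [0.16, 2.42], [-1.27, 4.41], [0.06, 2.06], [-2.6, 2.6]. Speed limits (rad/s): [2.22, 2.22, 2.79, 2.79, 3.14, 3.14, 3.14].

## Interface

Orientations are given as a unit quaternion [x, y, z, w].
In Python, from bench import * gives the robot as it stands.
- The arm moves only by the tool step_arm, never from a script. Its argument "commands" is a list of rows, each a list of 6 numbers: the shift along the tool's x, y, z in m, then the turn, a rotation vector about the tool's x, y, z in rad. In form: [[tx, ty, tz, rx, ry, rz], ...]. A call has 1 to 12 rows; each row shifts and turns the commanded pose from where the row before left it, along the tool's axes as they then stand; what a row does not reach is not made up. A row lasts 1/10 s, in which the tool goes at most 50 mm and 8.59 degrees, less where a joint would pass 70% of its speed; a pose out of reach is approached as far as the arm can. A call with a gripper value outside its range is refused whole. "gripper" is the opening, from 0 (shut) to 1 (fully open), set as the call begins (left out, the last holds). The fingers move at their own pace and stop on an object; "grip_force" is the grip in N (left out, the last holds). Time passes only in rows, so rows that do not move let the fingers close. It gives the time, the measured TCP pose, the force and the opening at its end, in the units of the state.
- read_state(): the state, without advancing time (a new reading comes with each control period).
- camera(name): name is "side" or "top" or "wrist"; returns the picture (384x512x3 uint8, red, green, blue); there is no depth.
- get_calibration(name): a dict with "fx", "fy", "cx", "cy" (pixels), "k1" (the pictures are not rectified: a ray, as slopes to the right and down, at radius r is drawn at 1 + k1 r^2 times it, then the intrinsics apply), "R" (3x3) and "t" (3): a world point X has camera coordinates R X + t. Camera axes: x right, y down, z forward; pixel columns grow to the right and rows downward; lengths in m; the calibration is good to about 2 mm. A picture is of the moment at which its call begins: read the wrist's pose just before it. get_calibration takes no time and is no camera call; for the wrist camera it gives the pose at the moment of the call.
- close_job(): hands the job in, once; it reports no verdict.
The state is a dict: "time": time; "joint_positions": joint angles; "joint_vel": joint speeds; "joint_torque": joint torques, N m; "ee_pos": TCP position; "eef_rot": TCP orientation; "ft_force": force on the tool from outside, world axes, zero at the start; "torque": the same for the moment, N m; "width": finger opening in m.
Only numpy, scipy, OpenCV 4.12 (cv2) and the standard library are available. Lean on these libraries where they do the work, as an engineer would, in place of code of your own. Each camera call takes 0.05 s, during which the arm holds its last target. There are 200 camera calls.

## Working session

There is one attempt and no reset: what is moved stays moved. The work goes in short steps, Python scripts to look and compute and a tool call to move; the robot and the scene stay as the last step left them, time stands still between calls to the robot, and variables do not carry over. Pictures are saved under pics/ and viewed, on a budget of 10 in all, crops included, one or two more only if the job needs it, and the job is handed in when it is done.

Besides the shell and the picture viewer there is one more tool, called after "Emit:" as a command line: name --pt "numbers of a row" for each row, then --argument value for the rest. step_arm: Moves the arm, as the interface text tells. Its arguments: {"type":"object","properties":{"commands":{"type":"array","items":{"type":"array","items":{"type":"number"}}},"gripper":{"type":"number"},"grip_force":{"type":"number"}},"required":["commands"]}

```bash
mkdir -p pics
cat > h.py <<'E'
from bench import *
import numpy as np, cv2
def snap(n,f):
    c=get_calibration(n); im=np.asarray(camera(n)); cv2.imwrite('pics/'+f,im[:,:,::-1]); np.save('pics/'+f[:-4]+'.npy',im); return im,c
def ray(c,u,v):
    K=np.array([[c['fx'],0,c['cx']],[0,c['fy'],c['cy']],[0,0,1.]])
    p=cv2.undistortPoints(np.array([[[u,v]]],float),K,np.array([c['k1'],0,0,0.]))[0,0]
    # drawn = undist*(1+k1 r2): OpenCV model
    R=np.array(c['R']);t=np.array(c['t']); return -R.T@t, R.T@np.array([p[0],p[1],1])
def onz(c,u,v,z):
    o,d=ray(c,u,v); return o+d*(z-o[2])/d[2]
def px(c,X):
    p=np.array(c['R'])@np.asarray(X,float)+np.array(c['t']); x,y=p[:2]/p[2]; s=1+c['k1']*(x*x+y*y)
    return np.array([c['fx']*x*s+c['cx'],c['fy']*y*s+c['cy']])
E
python3 - <<'E'
from h import *
for n in('top','side','wrist'):
    im,c=snap(n,n+'0.png'); print(n,c)
s=read_state();print(s)
E
```

```text
top {'fx': 453.08792108972597, 'fy': 453.08792108972597, 'cx': 259.5660200570155, 'cy': 189.9541249926077, 'k1': 0.04164417016587262, 'R': array([[ 0.00225175, -0.99978207, -0.0207543 ],
       [-0.98712957,  0.00109647, -0.15991875],
       [ 0.15990665,  0.02084728, -0.98691198]]), 't': array([0.03471186, 0.62397549, 1.36891719])}
side {'fx': 374.56343501158295, 'fy': 374.56343501158295, 'cx': 258.62692146525893, 'cy': 191.15485638479456, 'k1': -0.03996794778698642, 'R': array([[-0.98990452, -0.14160804,  0.00601698],
       [-0.10089254,  0.67419756, -0.73162719],
       [ 0.09954766, -0.72484813, -0.68167841]]), 't': array([0.61552383, 0.13855015, 1.14293181])}
wrist {'fx': 297.474060829042, 'fy': 297.474060829042, 'cx': 255.69447628464778, 'cy': 194.47948685355752, 'k1': -0.031067301397543882, 'R': array([[ 0.26803662, -0.96340754, -0.00151293],
       [-0.91992095, -0.25640376,  0.29665224],
       [-0.28618493, -0.07812188, -0.95498438]]), 't': array([-0.62441038, -0.03678949,  0.3929795 ])}
{'time': 0.15, 'joint_positions': array([ 1.27737913,  0.33271708, -0.06472861,  1.46072304,  0.02156843,
        1.34992741, -0.08846871]), 'joint_vel': array([-5.58651172e-04, -4.17937804e-03,  1.06840994e-04, -2.29154199e-03,
        3.06665772e-04, -4.95977481e-05,  1.02266550e-03]), 'joint_torque': array([ 3.64587331e-04, -6.23633695e+01,  2.44324934e-02, -3.90134883e+01,
       -6.11725473e-02,  3.73135891e-02,  5.70279371e-05]), 'ee_pos': array([ 0.16715278, -0.6019497 ,  0.24095488]), 'eef_rot': array([ 7.96110509e-01, -6.05151027e-01, -4.32591558e-04, -3.24491683e-04]), 'ft_force': array([0.0258688 , 0.43719814, 1.00741273]), 'torque': array([ 0.02607581,  0.05528949, -0.02948511]), 'width': 0.0874944514867439}
```

View pics/top0.png

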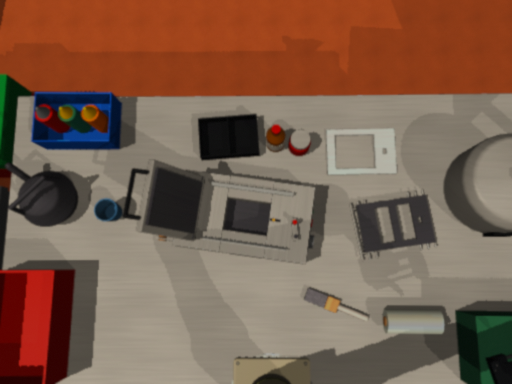

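View pics/side0.png

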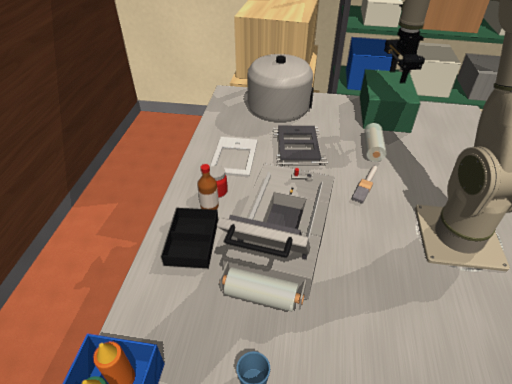

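The top view shows the sealer around (240,215) with its operator's end to the right. The mould on its rack is around (395,222). In the side view, the mould is at (298,145) and the catch at (297,173). I'll zoom in on the rack and sealer.

Run:
```python
import cv2
a=cv2.imread('pics/top0.png')
m=cv2.resize(a[160:280,190:446],None,fx=3.1,fy=3.1,interpolation=cv2.INTER_CUBIC)
m=cv2.convertScaleAbs(m,alpha=1.5,beta=15)
cv2.imwrite('pics/c1.png',m); print(m.shape)
```

```text
(372, 794, 3)
```

View pics/c1.png

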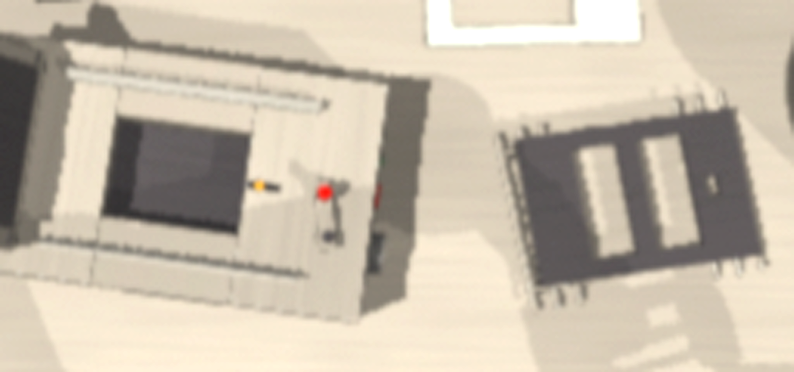

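Run:
```python
from h import *
im=np.load('pics/top0.npy'); c=get_calibration('top')
g=cv2.cvtColor(im,cv2.COLOR_RGB2GRAY)
# plate openings + hole
x0,y0=345,185
sub=g[y0:260,x0:445]; print('plate levels',np.percentile(sub,[5,25,50,75,95]))
dark=(sub<75).astype(np.uint8)
cn,h=cv2.findContours(dark,cv2.RETR_CCOMP,cv2.CHAIN_APPROX_NONE)
for k,q in enumerate(cn):
    a=cv2.contourArea(q)
    if a>3:
        r=cv2.minAreaRect(q); m=cv2.moments(q); u,v=m['m10']/a+x0,m['m01']/a+y0
        print(a,h[0][k][3],np.round(r[0],1)+[x0,y0],np.round(r[1],1),round(r[2],1),np.round(onz(c,u,v,.031),4))
# well
x0,y0=200,170
sub=g[y0:270,x0:340]; dark=(sub<75).astype(np.uint8)
cn,_=cv2.findContours(dark,cv2.RETR_EXTERNAL,cv2.CHAIN_APPROX_NONE)
for q in cn:
    a=cv2.contourArea(q)
    if a>300:
        b=cv2.boxPoints(cv2.minAreaRect(q))+[x0,y0]; print('well',a); print(np.round([list(p)+list(onz(c,*p,.11)[:2]) for p in b],4))
hsv=cv2.cvtColor(im,cv2.COLOR_RGB2HSV)
for nm,lo,hi,z in(('red',(0,150,110),(8,255,255),.151),('brass',(12,120,110),(30,255,255),.115)):
    mk=cv2.inRange(hsv,lo,hi)[170:270,200:340]; n,l,s,ce=cv2.connectedComponentsWithStats(mk)
    for i in range(1,n): print(nm,s[i],ce[i]+[200,170],np.round(onz(c,*(ce[i]+[200,170]),z),4))
```

```text
plate levels [ 49.  54. 124. 134. 147.]
3366.0 -1 [394.2 222.6] [49.2 76. ] 81.3 [ 0.522  -0.3853  0.031 ]
14.0 2 [419.5 219. ] [4.9 3.5] 45.0 [ 0.5354 -0.461   0.031 ]
494.0 2 [384.7 224.1] [38.  14.7] 78.7 [ 0.5197 -0.3544  0.031 ]
505.0 2 [405.7 220.9] [38. 15.] 79.2 [ 0.5289 -0.4189  0.031 ]
well 1349.5
[[2.2242e+02 2.2906e+02 4.9710e-01 1.4360e-01]
 [2.2700e+02 1.9700e+02 5.9300e-01 1.3140e-01]
 [2.7068e+02 2.0324e+02 5.7410e-01 6.0000e-04]
 [2.6610e+02 2.3530e+02 4.7880e-01 1.4200e-02]]
well 609.0
[[ 3.067692e+02  2.508462e+02  4.337000e-01 -1.048000e-01]
 [ 3.150769e+02  1.843846e+02  6.310000e-01 -1.325000e-01]
 [ 3.281231e+02  1.860154e+02  6.260000e-01 -1.713000e-01]
 [ 3.198154e+02  2.524769e+02  4.291000e-01 -1.427000e-01]]
red [93 50  4  5 17] [294.47058824 221.64705882] [ 0.5154 -0.0674  0.151 ]
brass [72 48  3  3  7] [273.         219.28571429] [ 0.5257 -0.0062  0.115 ]
```

Emit:
step_arm --pt "0 0 0 0 0 0.062" --pt "0 0 0 0 0 0.062" --pt "-0.02 -0.003 0 0 0 0" --pt "-0.0386 -0.0057 0 0 0 0" --pt "-0.0386 -0.0057 0 0 0 0" --pt "-0.0386 -0.0057 0 0 0 0" --pt "-0.0386 -0.0057 0 0 0 0" --pt "-0.0386 -0.0057 0 0 0 0" --gripper 0.6

```text
time: 0.95
ee_pos: [0.167, -0.3852, 0.2412]
eef_rot: [0.757, -0.653, -0.0, 0.0]
ft_force: [0.9, -0.4, 1.1]
width: 0.0526
```

Emit:
step_arm --pt "0.003 -0.02 0 0 0 0" --pt "0.0055 -0.037 0 0 0 0" --pt "0.0055 -0.037 0 0 0 0" --pt "0.0055 -0.037 0 0 0 0" --pt "0.0055 -0.037 0 0 0 0" --pt "0.0055 -0.037 0 0 0 0" --pt "0.0055 -0.037 0 0 0 0" --pt "0.0055 -0.037 0 0 0 0" --pt "0.0055 -0.037 0 0 0 0" --pt "0.005 -0.037 0 0 0 0" --pt "0 0 0 0 0 0" --pt "0 0 0 0 0 0"

```text
time: 2.15
ee_pos: [0.5243, -0.3862, 0.2406]
eef_rot: [0.757, -0.653, -0.001, -0.0]
ft_force: [-0.0, -0.3, 0.1]
width: 0.052
```

```bash
cat >> h.py <<'E'
from scipy.spatial.transform import Rotation as Ro
def go(P,yaw=None):
    s=read_state(); R=Ro.from_quat(s['eef_rot']).as_matrix(); y=np.degrees(np.arctan2(R[1,0],R[0,0]))
    print('t',round(s['time'],2),'at',np.round(s['ee_pos'],4),'yaw',round(y,2),'tilt',np.round(R[:2,2],4),'F',np.round(s['ft_force'],1),'w',round(s['width'],4))
    if P is not None: print('shift tool',np.round(R.T@(np.array(P)-s['ee_pos']),4))
    if yaw is not None: print('turn z',round(np.radians(y-yaw),4))
E
python3 - <<'E'
from h import *
go([.5243,-.3867,.24],-81.6)
im,c=snap('wrist','w1.png')
print(c); print(px(c,[.5243,-.3867,.031]))
E
```

```text
t 2.15 at [ 0.5243 -0.3862  0.2406] yaw -81.52 tilt [-0.001   0.0011] F [-0.  -0.3  0.1] w 0.052
shift tool [0.0005 0.0001 0.0006]
turn z 0.0014
{'fx': 297.474060829042, 'fy': 297.474060829042, 'cx': 255.69447628464778, 'cy': 194.47948685355752, 'k1': -0.031067301397543882, 'R': array([[ 0.14802046, -0.98898317, -0.00149602],
       [-0.94414665, -0.14175979,  0.29747482],
       [-0.29440967, -0.04261989, -0.95472849]]), 't': array([-0.45932083,  0.40399923,  0.52980845])}
[256.25242008 172.33565083]
```

View pics/w1.png

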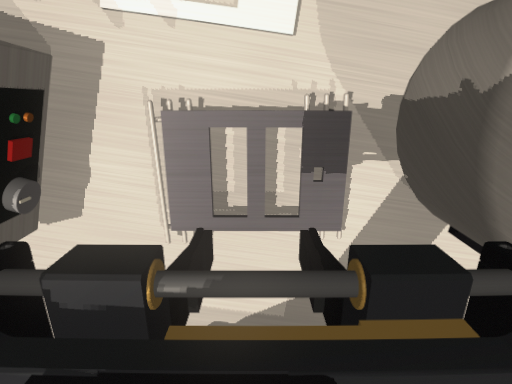

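The wrist view shows the plate lined up squarely. The openings span rows 127–217, the web is centred near column 256 and the hole is at (318,174). I'll measure the plate corners and the web.

Run:
```python
from h import *
im=np.load('pics/w1.npy'); c=get_calibration('wrist'); 
g=cv2.cvtColor(im,cv2.COLOR_RGB2GRAY)
for r in (150,165,185): # web / opening edges along row, strong gradients
    row=cv2.GaussianBlur(g,(3,3),0)[r].astype(int); d=np.diff(row); print(r,[(i,d[i]) for i in range(150,365) if abs(d[i])>14])
for col in (230,282,190,256):
    cl=cv2.GaussianBlur(g,(3,3),0)[:,col].astype(int); d=np.diff(cl); print('c',col,[(i,d[i]) for i in range(95,245) if abs(d[i])>12])
for p in((163,108),(351,108),(346,230),(170,230),(318,174)): print(p,np.round(onz(c,*p,.031),4))
```

```text
150 [(153, np.int64(17)), (155, np.int64(-32)), (156, np.int64(-32)), (158, np.int64(21)), (162, np.int64(-18)), (163, np.int64(-27)), (164, np.int64(-17)), (210, np.int64(20)), (211, np.int64(16)), (225, np.int64(28)), (226, np.int64(26)), (245, np.int64(-18)), (246, np.int64(-31)), (247, np.int64(-21)), (276, np.int64(19)), (277, np.int64(28)), (278, np.int64(16)), (300, np.int64(-48)), (301, np.int64(-49)), (302, np.int64(-16)), (347, np.int64(22)), (348, np.int64(28))]
165 [(155, np.int64(16)), (157, np.int64(-32)), (158, np.int64(-31)), (160, np.int64(22)), (164, np.int64(-26)), (165, np.int64(-22)), (211, np.int64(20)), (225, np.int64(31)), (226, np.int64(23)), (245, np.int64(-18)), (246, np.int64(-34)), (247, np.int64(-23)), (275, np.int64(15)), (276, np.int64(34)), (277, np.int64(22)), (299, np.int64(-37)), (300, np.int64(-48)), (301, np.int64(-25)), (346, np.int64(27)), (347, np.int64(21)), (351, np.int64(24))]
185 [(160, np.int64(-35)), (161, np.int64(-23)), (162, np.int64(15)), (163, np.int64(23)), (165, np.int64(-18)), (166, np.int64(-28)), (167, np.int64(-20)), (212, np.
[... 875 characters left out ...]
4(-19)), (216, np.int64(15)), (217, np.int64(20)), (229, np.int64(24)), (230, np.int64(49)), (231, np.int64(32))]
c 190 [(97, np.int64(-13)), (98, np.int64(-16)), (109, np.int64(-16)), (229, np.int64(29)), (230, np.int64(46)), (231, np.int64(21)), (238, np.int64(-15)), (239, np.int64(-24)), (240, np.int64(-30)), (241, np.int64(-31)), (242, np.int64(-25)), (243, np.int64(-17))]
c 256 [(105, np.int64(-14)), (106, np.int64(-33)), (107, np.int64(-25)), (229, np.int64(25)), (230, np.int64(48)), (231, np.int64(29))]
(163, 108) [ 0.5827 -0.2703  0.031 ]
(351, 108) [ 0.6144 -0.4842  0.031 ]
(346, 230) [ 0.4646 -0.5143  0.031 ]
(170, 230) [ 0.431  -0.2879  0.031 ]
(318, 174) [ 0.5324 -0.4626  0.031 ]
```

Run:
```python
from h import *
c=get_calibration('wrist')
f=lambda u,v:onz(c,u,v,.031)[:2]
e=f(256,107);n=f(256,230.5); print('edges mid',(e+n)/2,np.linalg.norm(e-n))
e=f(256,127);n=f(256,217); print('opn mid',(e+n)/2,np.linalg.norm(e-n))
a=f(211.5,172);b=f(300,172);print('opening ends',(a+b)/2,np.linalg.norm(a-b))
a=f(247,172);b=f(265,172);w=(a+b)/2; print('web',w,np.linalg.norm(a-b))
# yaw from near edge & web edge slope
a=f(190,230.3);b=f(310,230.3);print('near edge yaw',np.degrees(np.arctan2(*(b-a)[::-1])))
go([*((w)),.036])
```

```text
edges mid [ 0.52299331 -0.38733752] 0.1539646770907101
opn mid [ 0.52116161 -0.38760928] 0.1126615212650932
opening ends [ 0.52364546 -0.38692683] 0.10799477934116487
web [ 0.52367257 -0.38723597] 0.021950842646387473
near edge yaw -81.54571436831215
t 2.2 at [ 0.5234 -0.387   0.2411] yaw -81.61 tilt [-0.001   0.0002] F [-0.2 -0.1  0.6] w 0.0521
shift tool [ 0.0004 -0.0004  0.2051]
```

Emit:
step_arm --pt "0 0.001 0.02 0 0 0" --pt "0 0 0.035 0 0 0" --pt "0 0 0.035 0 0 0" --pt "0 0 0.035 0 0 0" --pt "0 0 0.03 0 0 0" --pt "0 0 0.02 0 0 0" --pt "0 0 0.015 0 0 0" --pt "0 0 0.01 0 0 0" --pt "0 0 0.005 0 0 0" --pt "0 0 0 0 0 0" --pt "0 0 0 0 0 0"

```text
time: 3.3
ee_pos: [0.5235, -0.3872, 0.0376]
eef_rot: [0.757, -0.653, 0.001, -0.0]
ft_force: [0.3, -0.2, 1.3]
width: 0.0523
```

Emit:
step_arm --pt "0 0 0 0 0 0" --pt "0 0 0 0 0 0" --pt "0 0 0 0 0 0" --pt "0 0 0 0 0 0" --pt "0 0 0 0 0 0" --pt "0 0 0 0 0 0" --gripper 0.1 --grip_force 20

```text
time: 3.9
ee_pos: [0.5231, -0.3868, 0.0366]
eef_rot: [0.757, -0.653, 0.0, -0.0]
ft_force: [-0.6, 0.4, 1.8]
width: 0.0216
```

Run:
```python
from h import *
go([.534,.064,.25],-98.1)
```

```text
t 3.9 at [ 0.5231 -0.3868  0.0366] yaw -81.58 tilt [ 0. -0.] F [-0.6  0.4  1.8] w 0.0216
shift tool [-0.4444 -0.0768 -0.2134]
turn z 0.2882
```

Emit:
step_arm --pt "0 0 -0.005 0 0 0" --pt "0 0 -0.01 0 0 0" --pt "0 0 -0.02 0 0 0" --pt "0 0 -0.03 0 0 0" --pt "0 0 -0.03 0 0 0" --pt "0 0 -0.03 0 0 0" --pt "0 0 -0.03 0 0 0" --pt "0 0 -0.025 0 0 0" --pt "0 0 -0.015 0 0 0" --pt "0 0 -0.01 0 0 0" --pt "0 0 0 0 0 0"

```text
time: 5.0
ee_pos: [0.5233, -0.387, 0.2425]
eef_rot: [0.757, -0.653, 0.001, -0.0]
ft_force: [1.2, 0.3, -3.0]
width: 0.0217
```

Run:
```python
from h import *
go([.534,.064,.25],-98.1)
im=np.load('pics/top0.npy'); c=get_calibration('top')
B=np.array([.5346,.0641,.11]); a=np.radians(81.9); X=np.array([np.cos(a),np.sin(a),0]); Y=np.array([-X[1],X[0],0]); Z=np.array([0,0,1.])
x0,y0,s=195,165,5.6
m=cv2.resize(im[y0:270,x0:335,::-1],None,fx=s,fy=s,interpolation=cv2.INTER_CUBIC); m=cv2.convertScaleAbs(m,alpha=1.4)
W=lambda x,y,z:tuple(int(t) for t in ((px(c,B+X*x/1e3+Y*y/1e3+Z*z/1e3)-[x0,y0]+.5)*s-.5))
def pl(pts,col): cv2.polylines(m,[np.array([W(*p) for p in pts])],True,col,1)
pl([(-58,-50,0),(75,-50,0),(75,50,0),(-58,50,0)],(0,255,0))
for y in(77,-77): pl([(-120,y,0),(126,y,0)],(255,0,0)); pl([(-120,y*82/77,20),(126,y*82/77,20)],(255,0,255))
pl([(-182,-115,0),(-182,115,0),(130,115,0),(130,-115,0)],(255,255,0))
for p in((-142,40,41),(-142,0,41),(-76,0,5)): cv2.circle(m,W(*p),5,(0,160,0),1)
cv2.imwrite('pics/c2.png',m)
```

```text
t 5.0 at [ 0.5233 -0.387   0.2425] yaw -81.59 tilt [ 0.0011 -0.0008] F [ 1.2  0.3 -3. ] w 0.0217
shift tool [-0.4446 -0.0765 -0.0078]
turn z 0.2882
```

View pics/c2.png

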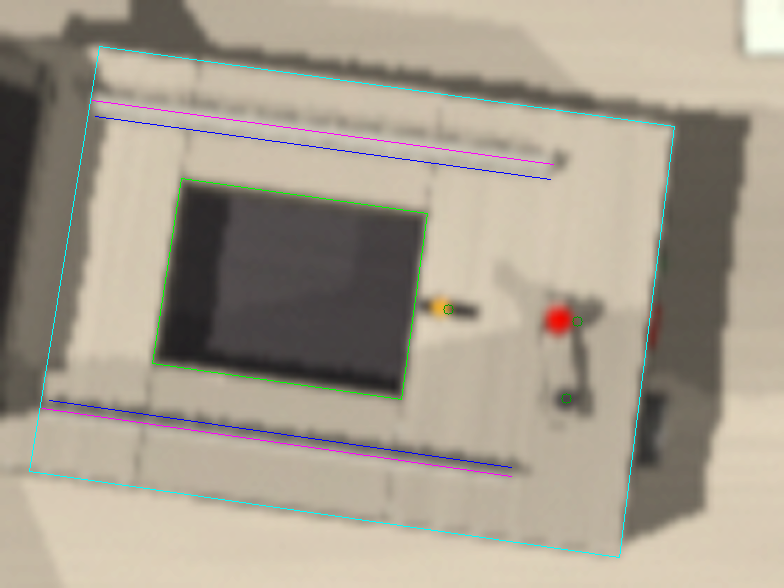

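The overlay matches the well, the guides and the bed edge. The brass pin is at (440,308), about 4 mm towards the lid from the slot's middle, so pin x ≈ -72. The catch is near 0. I'll carry the plate over.

Emit:
step_arm --pt "0 0 0 0 0 0.072" --pt "0 0 0 0 0 0.072" --pt "0 0 0 0 0 0.072" --pt "0 0 0 0 0 0.072" --pt "-0.01 0.0011 0 0 0 0" --pt "-0.02 0.0023 0 0 0 0" --pt "-0.03 0.0034 0 0 0 0" --pt "-0.03 0.0034 0 0 0 0" --pt "-0.03 0.0034 0 0 0 0" --pt "-0.03 0.0034 0 0 0 0" --pt "-0.03 0.0034 0 0 0 0" --pt "-0.03 0.0034 0 0 0 0"

```text
time: 6.2
ee_pos: [0.5284, -0.1735, 0.2406]
eef_rot: [-0.657, 0.754, 0.001, -0.0]
ft_force: [1.1, 0.5, -3.0]
width: 0.0218
```

Emit:
step_arm --pt "-0.03 0.0034 0 0 0 0" --pt "-0.03 0.0034 0 0 0 0" --pt "-0.03 0.0034 0 0 0 0" --pt "-0.03 0.0034 0 0 0 0" --pt "-0.03 0.0034 0 0 0 0" --pt "-0.03 0.0034 0 0 0 0" --pt "-0.03 0.0034 0 0 0 0" --pt "-0.02 0.0023 0 0 0 0" --pt "-0.012 0.0014 0 0 0 0" --pt "-0.006 0.0007 0 0 0 0" --pt "0 0 0 0 0 0" --pt "0 0 0 0 0 0"

```text
time: 7.4
ee_pos: [0.536, 0.0727, 0.2413]
eef_rot: [-0.655, 0.756, -0.0, -0.0]
ft_force: [-0.5, 0.1, -2.7]
width: 0.0215
```

Run:
```python
from h import *
go([.536,.074,.175],-98.1)
im,c=snap('wrist','w2.png')
```

```text
t 7.4 at [0.536  0.0727 0.2413] yaw -98.14 tilt [-0.0004 -0.0006] F [-0.5  0.1 -2.7] w 0.0215
shift tool [-0.0013  0.0002  0.0663]
turn z -0.0008
```

View pics/w2.png

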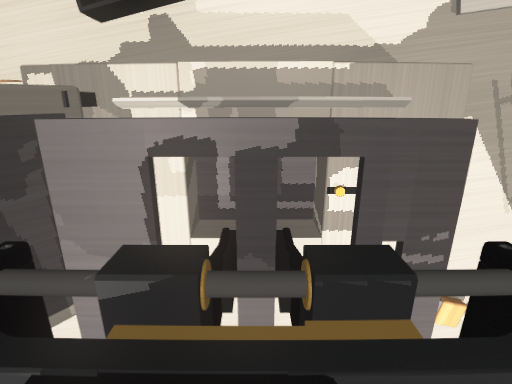

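The wrist view sees the brass pin through the opening at (340,191). The far guide runs level, from (113,103) to (411,103). I'll locate both.

Run:
```python
from h import *
im=np.load('pics/w2.npy'); c=get_calibration('wrist')
B=np.array([.5346,.0641]); a=np.radians(81.9); X=np.array([np.cos(a),np.sin(a)]); Y=np.array([-X[1],X[0]])
S=lambda u,v,z:np.round(1e3*np.array([(onz(c,u,v,z)[:2]-B)@X,(onz(c,u,v,z)[:2]-B)@Y]),1)
hsv=cv2.cvtColor(im,cv2.COLOR_RGB2HSV); mk=cv2.inRange(hsv,(20,150,110),(35,255,255))[175:205,325:355]
m=cv2.moments(mk,True); u,v=m['m10']/m['m00']+325,m['m01']/m['m00']+175; print('pin px',u,v,m['m00'],'sealer',S(u,v,.115))
g=cv2.GaussianBlur(cv2.cvtColor(im,cv2.COLOR_RGB2GRAY),(3,3),0).astype(int)
for col in(150,256,380):
    d=np.diff(g[:,col]); e=[(i,int(d[i])) for i in range(55,165) if abs(d[i])>14]; print(col,e)
for col in (120,256,405):
    print('guide lip upper/lower',S(col,99,.13),S(col,106,.13),S(col,106,.12), S(col,106,.11))
print('guide ends',S(113,103,.13),S(411,103,.13))
print('plate far edge z.243',S(45,119,.2455),S(475,119,.2455),'near-left' ,S(256,157,.2455))
print('hole near',S(400,243,.2455))
print('slot',S(328,190,.11),S(356,190,.11))
s=read_state()['ee_pos'][:2]; print('tcp',(s-B)@X*1e3,(s-B)@Y*1e3)
for r in(180,200): d=np.diff(g[r]); print(r,[(i,int(d[i])) for i in range(150,365) if abs(d[i])>14])
```

```text
pin px 341.25 188.0 4.0 sealer [-72.8  -4.3]
150 [(62, 32), (63, 31), (89, -18), (90, -36), (91, -25), (96, 33), (97, 30), (116, -43), (117, -41), (146, -26), (147, -19)]
256 [(59, 16), (60, 34), (61, 28), (66, -24), (67, -29), (68, -15), (99, -20), (116, -19), (145, -17), (146, -15)]
380 [(96, 22), (99, -19), (116, -34), (117, -40)]
guide lip upper/lower [120.4 -85.3] [121.1 -79.7] [125.5 -79.6] [129.9 -79.6]
guide lip upper/lower [  8.1 -84.7] [  8.1 -79.2] [  8.1 -79.1] [  8.1 -79. ]
guide lip upper/lower [-115.2  -85.2] [-116.   -79.7] [-120.8  -79.6] [-125.7  -79.5]
guide ends [126.7 -82.2] [-120.7  -82.1]
plate far edge z.243 [106.4 -75.4] [-93.9 -75.3] near-left [  8.2 -57.2]
hole near [-67.3 -11.8]
slot [-61.6  -0.9] [-88.9  -0.9]
tcp 8.558511131334615 -0.2736160049119153
180 [(153, 29), (154, 68), (155, 56), (156, 15), (183, -23), (184, -41), (185, -43), (186, -22), (216, 24), (217, 15), (228, -22), (229, -16), (281, 15), (324, 16), (325, 28), (326, 23), (328, 20), (329, 39), (330, 21), (355, -39), (356, -86), (357, -60)]
200 [(155, 33), (156, 76), (157, 58), (185, -26), (186, -46), (187, -38), (218, 21), (229, -18), (323, 23), (324, 28), (325, 17), (327, 19), (328, 40), (329, 21), (353, -43), (354, -90), (355, -57)]
```

Emit:
step_arm --pt "0 0 0.01 0 0 0" --pt "0 0 0.02 0 0 0" --pt "0 0 0.02 0 0 0" --pt "0 0 0.02 0 0 0" --pt "0 0 0.012 0 0 0" --pt "0 0 0.006 0 0 0" --pt "0 0 0.003 0 0 0" --pt "0 0 0 0 0 0"

```text
time: 8.25
ee_pos: [0.5362, 0.0738, 0.1507]
eef_rot: [-0.655, 0.755, -0.0, 0.0]
ft_force: [-0.3, -0.9, -2.7]
width: 0.0216
```

Emit:
step_arm --pt "0 0 0.003 0 0 0" --pt "0 0 0.003 0 0 0" --pt "0 0 0.003 0 0 0" --pt "0 0 0.003 0 0 0" --pt "0 0 0.003 0 0 0" --pt "0 0 0.002 0 0 0" --pt "0 0 0 0 0 0"

```text
time: 8.95
ee_pos: [0.5358, 0.0739, 0.1332]
eef_rot: [-0.655, 0.755, 0.0, -0.0]
ft_force: [-0.6, -0.1, -3.1]
width: 0.0219
```

Emit:
step_arm --pt "0 0 0.001 0 0 0" --pt "0 0 0.001 0 0 0" --pt "0 0 0.001 0 0 0" --pt "0 0 0 0 0 0"

```text
time: 9.35
ee_pos: [0.536, 0.0738, 0.1304]
eef_rot: [-0.655, 0.755, -0.0, -0.0]
ft_force: [-0.2, -0.4, -2.8]
width: 0.0216
```

Emit:
step_arm --pt "0 0 0.001 0 0 0" --pt "0 0 0.001 0 0 0" --pt "0 0 0 0 0 0"

```text
time: 9.65
ee_pos: [0.536, 0.0739, 0.1284]
eef_rot: [-0.655, 0.755, -0.0, -0.0]
ft_force: [-0.5, 0.3, -3.0]
width: 0.0215
```

Emit:
step_arm --pt "0 0 0.001 0 0 0" --pt "0 0 0 0 0 0"

```text
time: 9.85
ee_pos: [0.5362, 0.0739, 0.1277]
eef_rot: [-0.655, 0.755, -0.0, 0.0]
ft_force: [0.1, -0.9, -0.2]
width: 0.0217
```

Emit:
step_arm --pt "0 0 0 0 0 0" --pt "0 0 0 0 0 0" --pt "0 0 0 0 0 0" --pt "0 0 0.003 0 0 0" --pt "0 0 0.003 0 0 0" --pt "0 0 0 0 0 0" --pt "0 0 0 0 0 0" --gripper 0.3

```text
time: 10.55
ee_pos: [0.5359, 0.0739, 0.1214]
eef_rot: [-0.655, 0.755, 0.0, -0.0]
ft_force: [-0.3, -0.4, 0.2]
width: 0.0259
```

Run:
```python
from h import *
go([.536,.074,.122],-98.1)
im,c=snap('wrist','w3.png')
```

```text
t 10.55 at [0.5359 0.0739 0.1214] yaw -98.09 tilt [-0.0003 -0.    ] F [-0.3 -0.4  0.2] w 0.0259
shift tool [-0.0001 -0.0001 -0.0006]
turn z 0.0001
```

View pics/w3.png

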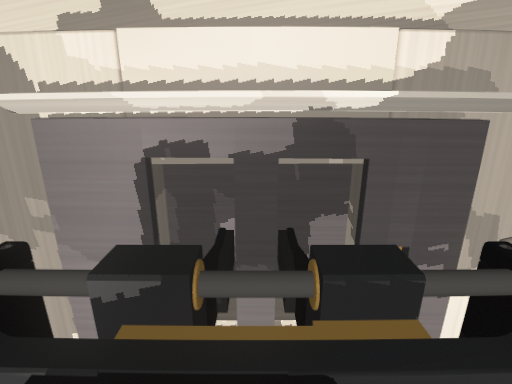

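The plate lies between the guides, with its far edge at row 118 beside the strip at row 110, and the pin end is slightly high. I'll slide it gently towards the operator, which is tool +x.

Emit:
step_arm --pt "0.001 0 0 0 0 0" --pt "0.001 0 0 0 0 0" --pt "0.001 0 0 0 0 0" --pt "0.001 0 0 0 0 0" --pt "0 0 0 0 0 0"

```text
time: 11.1
ee_pos: [0.5355, 0.0699, 0.1216]
eef_rot: [-0.655, 0.755, -0.0, 0.0]
ft_force: [-0.1, 0.4, -0.0]
width: 0.0261
```

Emit:
step_arm --pt "0.001 0 0 0 0 0" --pt "0.0005 0 0 0 0 0" --pt "0 0 0 0 0 0"

```text
time: 11.4
ee_pos: [0.5352, 0.0681, 0.1215]
eef_rot: [-0.655, 0.755, -0.0, -0.0]
ft_force: [0.0, 1.0, 0.2]
width: 0.0259
```

Emit:
step_arm --pt "0.0005 0 0 0 0 0" --pt "0.0005 0 0 0 0 0" --pt "0 0 0 0 0 0"

```text
time: 11.7
ee_pos: [0.5351, 0.0674, 0.1215]
eef_rot: [-0.655, 0.755, -0.0, -0.0]
ft_force: [-0.1, 0.7, -1.0]
width: 0.026
```

Emit:
step_arm --pt "0.0005 0 0 0 0 0" --pt "0 0 0 0 0 0"

```text
time: 11.9
ee_pos: [0.535, 0.0669, 0.1215]
eef_rot: [-0.655, 0.755, -0.0, -0.0]
ft_force: [-0.4, 1.4, -0.8]
width: 0.026
```

Emit:
step_arm --pt "0.0005 0 0 0 0 0" --pt "0 0 0 0 0 0"

```text
time: 12.1
ee_pos: [0.5349, 0.0664, 0.1215]
eef_rot: [-0.655, 0.755, -0.0, -0.0]
ft_force: [0.1, 0.2, -0.7]
width: 0.0259
```

Emit:
step_arm --pt "0.0005 0 0 0 0 0" --pt "0 0 0 0 0 0"

```text
time: 12.3
ee_pos: [0.5349, 0.0659, 0.1215]
eef_rot: [-0.655, 0.755, -0.0, -0.0]
ft_force: [1.2, 1.0, 0.5]
width: 0.0262
```

```bash
cat > m.py <<'E'
from h import *
import sys
def edges(im):
    g=cv2.GaussianBlur(cv2.cvtColor(im,cv2.COLOR_RGB2GRAY),(3,3),0).astype(int)
    for col in(60,256,460):
        d=np.diff(g[:,col]); print(col,[(i,int(d[i])) for i in range(100,170) if abs(d[i])>12])
    for r in(180,215): d=np.diff(g[r]); print(r,[(i,int(d[i])) for i in list(range(20,110))+list(range(140,250))+list(range(340,500)) if abs(d[i])>12])
edges(np.load('pics/w3.npy')); go(None); im,c=snap('wrist',sys.argv[1]); edges(im)
E
python3 m.py w4.png
```

```text
60 [(112, -23), (113, -27), (116, -16)]
256 [(111, -26), (112, -27), (113, -14), (115, -14), (116, -21), (151, -18), (152, -15)]
460 [(117, -16), (118, -29), (119, -18)]
180 [(152, 13), (360, -14), (361, -16), (366, 14), (475, 21), (476, 36), (477, 22)]
215 [(155, 14), (156, 21), (157, 13), (347, -13), (356, -14), (357, -17), (362, 14), (468, 23), (469, 18)]
t 12.3 at [0.5349 0.0659 0.1215] yaw -98.09 tilt [ 0.     -0.0001] F [1.2 1.  0.5] w 0.0262
60 [(112, -20), (113, -31), (114, -14), (116, -14), (117, -19)]
256 [(109, 15), (111, -15), (112, -39), (113, -27), (116, -17), (150, -21)]
460 [(117, -25), (118, -21)]
180 [(39, -20), (40, -14), (149, 13), (353, -14), (354, -17), (359, 15), (463, 21), (464, 35), (465, 22)]
215 [(141, -18), (142, -21), (152, 14), (153, 21), (341, 17), (343, -16), (350, -18), (355, 15), (456, 22), (457, 27)]
```

Run:
```python
from h import *
c=get_calibration('wrist'); 
B=np.array([.5346,.0641]); a=np.radians(81.9); X=np.array([np.cos(a),np.sin(a)]); Y=np.array([-X[1],X[0]])
for n,(u1,u2,u3,u4) in {'w4':(464.5,39.5,149.5,356.8)}.items():
    for z in(.118,.121,.124):
        f=lambda u,v:(onz(c,u,v,z)[:2]-B)@X*1e3
        print(z,'-x end',f(464.5,180.5),f(457,215.5),'opn -x edge',f(359.5,180.5),'opn +x edge',f(149.5,180.5),'+x end',f(39.5,180.5))
im=cv2.imread('pics/w4.png'); cv2.imwrite('pics/c4.png',cv2.resize(im[90:330,20:500],None,fx=1.6,fy=1.6))
```

```text
0.118 -x end -107.16418068597599 -107.13413736394654 opn -x edge -51.776116657138665 opn +x edge 56.45137978742145 +x end 114.61236608871067
0.121 -x end -104.95677604792441 -104.92734186928325 opn -x edge -50.69173273436777 opn +x edge 55.34139706096396 +x end 112.32314026028278
0.124 -x end -102.74937140987281 -102.72054637461997 opn -x edge -49.60734881159685 opn +x edge 54.23141433450649 +x end 110.03391443185484
```

View pics/c4.png

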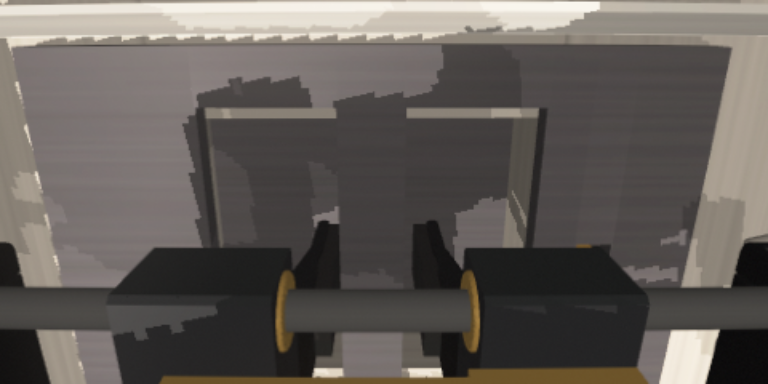

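The view is consistent with the pin end having dropped, but it isn't conclusive. I'll feel for the pin with small pushes.

Emit:
step_arm --pt "0.0005 0 0 0 0 0" --pt "0 0 0 0 0 0"

```text
time: 12.55
ee_pos: [0.5348, 0.0654, 0.1215]
eef_rot: [-0.655, 0.755, -0.0, -0.0]
ft_force: [-0.0, 0.6, 0.2]
width: 0.0264
```

Emit:
step_arm --pt "0.0005 0 0 0 0 0" --pt "0 0 0 0 0 0"

```text
time: 12.75
ee_pos: [0.5348, 0.0652, 0.1216]
eef_rot: [-0.656, 0.755, 0.0, 0.0]
ft_force: [0.6, 2.5, -0.2]
width: 0.0261
```

```bash
python3 m.py w5.png | tail -6
```

```text
t 12.75 at [0.5348 0.0652 0.1216] yaw -98.08 tilt [0.0002 0.0002] F [ 0.6  2.5 -0.2] w 0.0261
60 [(113, -17), (114, -22), (115, -18), (116, -20), (117, -18)]
256 [(109, 15), (111, -16), (112, -40), (113, -27), (116, -18), (149, -17), (150, -15)]
460 [(117, -24), (118, -21)]
180 [(36, 24), (37, 35), (38, -13), (39, -45), (40, -18), (353, -14), (354, -17), (359, 15), (463, 21), (464, 36), (465, 22)]
215 [(47, -21), (140, -22), (141, -14), (152, 13), (153, 18), (340, 17), (342, -16), (350, -19), (355, 15), (456, 24), (457, 29)]
```

Emit:
step_arm --pt "0.0005 0 0 0 0 0" --pt "0 0 0 0 0 0"

```text
time: 13.0
ee_pos: [0.5347, 0.065, 0.1216]
eef_rot: [-0.656, 0.755, 0.0, 0.0]
ft_force: [1.9, 5.7, -2.2]
width: 0.026
```

Emit:
step_arm --pt "0.0005 0 0 0 0 0" --pt "0 0 0 0 0 0"

```text
time: 13.2
ee_pos: [0.5346, 0.0649, 0.1215]
eef_rot: [-0.656, 0.755, 0.0, 0.0]
ft_force: [2.0, 6.6, -1.2]
width: 0.0261
```

The push meets a firm stop at 7 N, with the hole at about -73 and the pin at about -72, as it would be if captured. I'll back off and check for a stop on the other side.

Emit:
step_arm --pt "-0.002 0 0 0 0 0" --pt "-0.002 0 0 0 0 0" --pt "-0.001 0 0 0 0 0" --pt "-0.001 0 0 0 0 0" --pt "0 0 0 0 0 0"

```text
time: 13.7
ee_pos: [0.5355, 0.0696, 0.1215]
eef_rot: [-0.655, 0.755, -0.0, -0.0]
ft_force: [-0.5, -0.5, 0.7]
width: 0.0261
```

Emit:
step_arm --pt "-0.0005 0 0 0 0 0" --pt "-0.0005 0 0 0 0 0" --pt "0 0 0 0 0 0"

```text
time: 14.0
ee_pos: [0.5356, 0.0707, 0.1216]
eef_rot: [-0.655, 0.755, -0.0, -0.0]
ft_force: [-1.2, -2.2, 0.1]
width: 0.0257
```

Emit:
step_arm --pt "-0.0005 0 0 0 0 0" --pt "0 0 0 0 0 0"

```text
time: 14.2
ee_pos: [0.5357, 0.0714, 0.1215]
eef_rot: [-0.655, 0.755, -0.0, -0.0]
ft_force: [-0.2, -2.0, 0.1]
width: 0.0261
```

Emit:
step_arm --pt "-0.0005 0 0 0 0 0" --pt "0 0 0 0 0 0"

```text
time: 14.4
ee_pos: [0.5358, 0.072, 0.1216]
eef_rot: [-0.655, 0.755, -0.0, 0.0]
ft_force: [-0.0, -2.0, 1.2]
width: 0.0262
```

Emit:
step_arm --pt "-0.0005 0 0 0 0 0" --pt "0 0 0 0 0 0"

```text
time: 14.6
ee_pos: [0.5358, 0.0722, 0.1215]
eef_rot: [-0.655, 0.755, -0.0, -0.0]
ft_force: [-0.8, -3.0, 1.7]
width: 0.0263
```

Emit:
step_arm --pt "-0.0005 0 0 0 0 0" --pt "0 0 0 0 0 0"

```text
time: 14.8
ee_pos: [0.5358, 0.0723, 0.1215]
eef_rot: [-0.655, 0.755, -0.0, -0.0]
ft_force: [-0.3, -4.9, 2.2]
width: 0.0262
```

Emit:
step_arm --pt "-0.0005 0 0 0 0 0" --pt "0 0 0 0 0 0"

```text
time: 15.0
ee_pos: [0.5359, 0.0724, 0.1215]
eef_rot: [-0.655, 0.755, -0.0, -0.001]
ft_force: [-1.8, -6.9, 3.0]
width: 0.026
```

It stops on both sides, so the pin is captured. I'll centre the fingers, open them, rise and move above the knob.

Emit:
step_arm --pt "0.002 0 0 0 0 0" --pt "0.003 0 0 0 0 0" --pt "0 0 0 0 0 0" --pt "0 0 0 0 0 0" --pt "0 0 -0.005 0 0 0" --pt "0 0 -0.01 0 0 0" --pt "0 0 -0.02 0 0 0" --pt "0 0 -0.025 0 0 0" --pt "0 0 -0.025 0 0 0" --pt "0 0 -0.025 0 0 0" --pt "0 0 -0.01 0 0 0" --gripper 0.42

```text
time: 16.1
ee_pos: [0.5362, 0.0689, 0.2448]
eef_rot: [-0.656, 0.755, -0.001, 0.002]
ft_force: [0.5, 0.1, 0.1]
width: 0.0365
```

Emit:
step_arm --pt "0.01 0 0 0 0 -0.131" --pt "0.02 -0.0025 0 0 0 -0.131" --pt "0.02 -0.0055 0 0 0 -0.131" --pt "0 0 0 0 0 -0.131" --pt "0 0 0 0 0 -0.131" --pt "0 0 0 0 0 -0.131" --pt "0 0 0 0 0 0"

```text
time: 16.8
ee_pos: [0.5438, 0.0193, 0.2413]
eef_rot: [0.895, -0.446, -0.0, 0.0]
ft_force: [1.2, 0.6, -0.6]
width: 0.0369
```

Run:
```python
from h import *
go([.5154,-.0674,.24],-53.1)
im,c=snap('wrist','w6.png')
```

```text
t 16.8 at [0.5438 0.0193 0.2413] yaw -52.93 tilt [-0.0005  0.0001] F [ 1.2  0.6 -0.6] w 0.0369
shift tool [0.0521 0.0749 0.0013]
turn z 0.0029
```

View pics/w6.png

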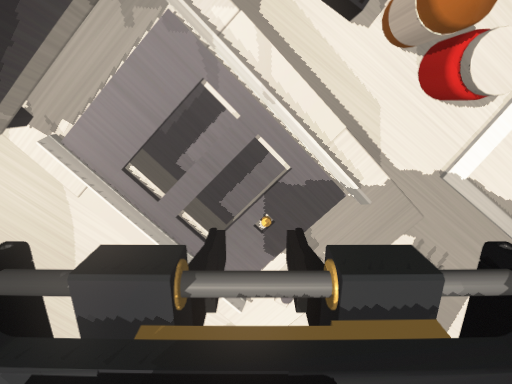

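The pin shows in the plate's hole at (265,222), and the plate lies flat between the guides. Next I'll locate the knob from beside it.

Emit:
step_arm --pt "0.005 0.014 0 0 0 0" --pt "0.01 0.028 0 0 0 0" --pt "0.01 0.028 0 0 0 0" --pt "0.01 0.028 0 0 0 0" --pt "0.01 0.028 0 0 0 0" --pt "0.007 0.014 0 0 0 0" --pt "0 0 0 0 0 0" --pt "0 0 0 0 0 0"

```text
time: 17.65
ee_pos: [0.4636, -0.1059, 0.2416]
eef_rot: [0.894, -0.448, 0.0, -0.0]
ft_force: [0.3, -0.0, 0.2]
width: 0.0368
```

Run:
```python
from h import *
B=np.array([.5346,.0641]); a=np.radians(81.9); X=np.array([np.cos(a),np.sin(a)]); Y=np.array([-X[1],X[0]])
go(None)
c=get_calibration('wrist'); im,c=snap('wrist','w7.png'); ct=get_calibration('top'); it,_=snap('top','t7.png')
for n,i,cc in(('w',im,c),('t',it,ct)):
    hsv=cv2.cvtColor(i,cv2.COLOR_RGB2HSV); mk=cv2.inRange(hsv,(0,150,70),(8,255,255))|cv2.inRange(hsv,(172,150,70),(180,255,255))
    k,l,s,ce=cv2.connectedComponentsWithStats(mk)
    for j in range(1,k):
        if s[j][4]>8:
            for z in(.138,.151):
                P=onz(cc,*ce[j],z); p=(P[:2]-B); q=np.array([p@X,p@Y])*1e3
                if abs(q[0])<200 and abs(q[1])<120: print(n,s[j],z,P,q,'theta',np.arctan2(q[0]+142,40-q[1]),'rad',np.hypot(q[0]+142,q[1]-40))
P=B+X*-.142+Y*.04; print('pivot',P)
```

```text
t 17.65 at [ 0.4636 -0.1059  0.2416] yaw -53.2 tilt [0.0004 0.0001] F [ 0.3 -0.   0.2] w 0.0368
w [248 116  17  18 236] 0.138 [ 0.51573471 -0.06757112  0.138     ] [-1.33015670e+02  1.24458179e-01] theta 0.2216088186417497 rad 40.87513948891117
w [248 116  17  18 236] 0.151 [ 0.51642928 -0.06701589  0.151     ] [-132.36811165   -0.48495031] theta 0.2335705339244892 rad 41.6149549400737
t [293 220   4   4  16] 0.138 [ 0.51704278 -0.06826776  0.138     ] [-133.52104854   -1.26871921] theta 0.2026372246837734 rad 42.13074652790218
t [293 220   4   4  16] 0.151 [ 0.51585438 -0.06753785  0.151     ] [-1.32965865e+02  1.06758894e-02] theta 0.22218391976331028 rad 40.99709306950381
pivot [ 0.47499108 -0.07084731]
```

Emit:
step_arm --pt "0 -0.015 0 0 0 0" --pt "0 -0.02 0 0 0 0" --pt "0 -0.02 0 0 0 0" --pt "0.0005 -0.0097 0 0 0 0" --pt "0 0 0 0 0 0" --pt "0 0 0.015 0 0 0" --pt "0 0 0.025 0 0 0" --pt "0 0 0.025 0 0 0" --pt "0 0 0.015 0 0 0" --pt "0 0 0.008 0 0 0" --pt "0 0 0.006 0 0 0" --pt "0 0 0 0 0 0"

```text
time: 18.95
ee_pos: [0.5153, -0.068, 0.1475]
eef_rot: [0.895, -0.447, -0.0, 0.0]
ft_force: [0.4, 1.1, -0.4]
width: 0.0365
```

Emit:
step_arm --pt "0 0 0 0 0 0" --pt "0 0 0 0 0 0" --pt "0 0 0 0 0 0" --pt "0 0 0 0 0 0" --gripper 0.1 --grip_force 8

```text
time: 19.35
ee_pos: [0.5155, -0.0679, 0.1479]
eef_rot: [0.895, -0.447, 0.0, -0.0]
ft_force: [-1.4, 0.7, 1.6]
width: 0.014
```

Run:
```python
from h import *
go([.5157,-.0675,.147],-53.1)
s=read_state(); p=s['ee_pos'][:2]; P=np.array([.475,-.0708]); a=np.radians(81.9); X=np.array([np.cos(a),np.sin(a)]); Y=np.array([-X[1],X[0]])
R=Ro.from_quat(s['eef_rot']).as_matrix()[:2,:2]
d=p-P; r=np.hypot(*d); th0=np.arctan2(d@X,-d@Y); print('r',r,'th0',th0)
last=p
for th in np.linspace(th0,1.60,16)[1:]:
    q=P+.040*(np.sin(th)*X-np.cos(th)*Y)+(r-.040)*0; print(round(th,2),np.round(R.T@(q-last),4)); last=q
```

```text
t 19.35 at [ 0.5155 -0.0679  0.1479] yaw -53.06 tilt [ 0.0005 -0.0002] F [-1.4  0.7  1.6] w 0.014
shift tool [-0.0002 -0.0004  0.0009]
turn z 0.0007
r 0.040617466399481945 th0 0.21165961952469514
0.3 [-0.0035 -0.0013]
0.4 [-0.0034 -0.0016]
0.49 [-0.0035 -0.0012]
0.58 [-0.0036 -0.0009]
0.67 [-0.0037 -0.0006]
0.77 [-0.0037 -0.0002]
0.86 [-0.0037  0.0001]
0.95 [-0.0037  0.0004]
1.04 [-0.0036  0.0008]
1.14 [-0.0035  0.0011]
1.23 [-0.0034  0.0014]
1.32 [-0.0033  0.0017]
1.41 [-0.0031  0.002 ]
1.51 [-0.0029  0.0023]
1.6 [-0.0027  0.0026]
```

Emit:
step_arm --pt "-0.0033 -0.0018 0 0 0 0" --pt "-0.0034 -0.0016 0 0 0 0" --pt "-0.0035 -0.0012 0 0 0 0" --pt "-0.0036 -0.0009 0 0 0 0" --pt "-0.0037 -0.0006 0 0 0 0" --pt "-0.0037 -0.0002 0 0 0 0" --pt "-0.0037 0.0001 0 0 0 0" --pt "0 0 0 0 0 0"

```text
time: 20.15
ee_pos: [0.5055, -0.0435, 0.148]
eef_rot: [0.895, -0.446, 0.0, -0.0]
ft_force: [1.6, 2.3, 4.1]
width: 0.0142
```

Emit:
step_arm --pt "-0.0037 0.0004 0 0 0 0" --pt "-0.0036 0.0008 0 0 0 0" --pt "-0.0035 0.0011 0 0 0 0" --pt "-0.0034 0.0014 0 0 0 0" --pt "-0.0033 0.0017 0 0 0 0" --pt "-0.0031 0.002 0 0 0 0" --pt "0 0 0 0 0 0"

```text
time: 20.85
ee_pos: [0.4862, -0.0321, 0.1474]
eef_rot: [0.895, -0.447, -0.0, 0.0]
ft_force: [1.0, -0.0, 4.7]
width: 0.0133
```

Emit:
step_arm --pt "-0.0015 0.0012 0 0 0 0" --pt "-0.0015 0.0012 0 0 0 0" --pt "0 0 0 0 0 0"

```text
time: 21.15
ee_pos: [0.483, -0.0313, 0.1474]
eef_rot: [0.895, -0.447, -0.0, 0.0]
ft_force: [0.6, -0.6, 3.7]
width: 0.0136
```

```bash
cat > th.py <<'E'
from h import *
go(None)
s=read_state(); p=s['ee_pos'][:2]; P=np.array([.475,-.0708]); a=np.radians(81.9); X=np.array([np.cos(a),np.sin(a)]); Y=np.array([-X[1],X[0]])
d=p-P; print('r',np.hypot(*d),'th',np.arctan2(d@X,-d@Y)); R=Ro.from_quat(s['eef_rot']).as_matrix()[:2,:2]; print('tool dirs of Y,X',R.T@Y,R.T@X,'F in Y',s['ft_force'][:2]@Y)
E
python3 th.py
```

```text
t 21.15 at [ 0.483  -0.0313  0.1474] yaw -53.06 tilt [-0.0004 -0.0001] F [ 0.6 -0.6  3.7] w 0.0136
r 0.04031316150512725 th 1.511406970280395
tool dirs of Y,X [-0.70761428  0.70659883] [-0.7065989  -0.70761429] F in Y -0.6678199912199921
```

Emit:
step_arm --pt "-0.001 0.001 0 0 0 0" --pt "-0.0007 0.0007 0 0 0 0" --pt "0 0 0 0 0 0"

```text
time: 21.45
ee_pos: [0.4817, -0.0312, 0.1476]
eef_rot: [0.895, -0.447, 0.001, -0.0]
ft_force: [8.1, -2.1, -2.7]
width: 0.0135
```

Emit:
step_arm --pt "-0.0007 0.0007 0 0 0 0" --pt "-0.0003 0.0003 0 0 0 0" --pt "0 0 0 0 0 0"

```text
time: 21.75
ee_pos: [0.4814, -0.0313, 0.1478]
eef_rot: [0.895, -0.447, 0.002, -0.001]
ft_force: [13.8, -4.1, -5.4]
width: 0.014
```

```bash
python3 th.py
```

```text
t 21.75 at [ 0.4814 -0.0313  0.1478] yaw -53.09 tilt [ 0.0045 -0.0002] F [13.8 -4.1 -5.4] w 0.014
r 0.040018458370283574 th 1.5518072672985859
tool dirs of Y,X [-0.7072726   0.70692653] [-0.70693505 -0.70727834] F in Y -14.216371052604705
```

It's on the stop at θ ≈ 1.55, with the force rising to 14 N. I'll ease off, open, rise clear and look.

Emit:
step_arm --pt "0.001 -0.001 0 0 0 0" --pt "0 0 0 0 0 0"

```text
time: 21.95
ee_pos: [0.4816, -0.0313, 0.1476]
eef_rot: [0.895, -0.447, 0.001, -0.0]
ft_force: [6.0, -3.1, 1.1]
width: 0.0131
```

Emit:
step_arm --pt "0 0 0 0 0 0" --pt "0 0 0 0 0 0" --pt "0 0 0 0 0 0" --pt "0 0 0 0 0 0" --pt "0 0 -0.01 0 0 0" --pt "0 0 -0.02 0 0 0" --pt "0 0 -0.025 0 0 0" --pt "0 0 -0.025 0 0 0" --pt "0 0 -0.02 0 0 0" --pt "0 0.02 0 0 0 0" --pt "0 0.03 0 0 0 0" --pt "0 0.03 0 0 0 0" --gripper 0.38

```text
time: 23.15
ee_pos: [0.4163, -0.0792, 0.2483]
eef_rot: [0.895, -0.446, 0.0, -0.0]
ft_force: [0.6, -1.3, 0.3]
width: 0.0328
```

Run:
```python
from h import *
B=np.array([.5346,.0641]); a=np.radians(81.9); X=np.array([np.cos(a),np.sin(a)]); Y=np.array([-X[1],X[0]])
go(None)
im,c=snap('wrist','w8.png')
hsv=cv2.cvtColor(im,cv2.COLOR_RGB2HSV); mk=cv2.inRange(hsv,(0,150,70),(8,255,255))|cv2.inRange(hsv,(172,150,70),(180,255,255))
k,l,s,ce=cv2.connectedComponentsWithStats(mk)
for j in range(1,k):
    if s[j][4]>30:
        p=onz(c,*ce[j],.14)[:2]-B; q=np.array([p@X,p@Y])*1e3; print(s[j],q,'theta',np.arctan2(q[0]+142,40-q[1]))
```

```text
t 23.15 at [ 0.4163 -0.0792  0.2483] yaw -53.0 tilt [0.0006 0.0002] F [ 0.6 -1.3  0.3] w 0.0328
[250  98  16  16 182] [-103.42826725   40.2293006 ] theta 1.5767410402019688
```

View pics/w8.png

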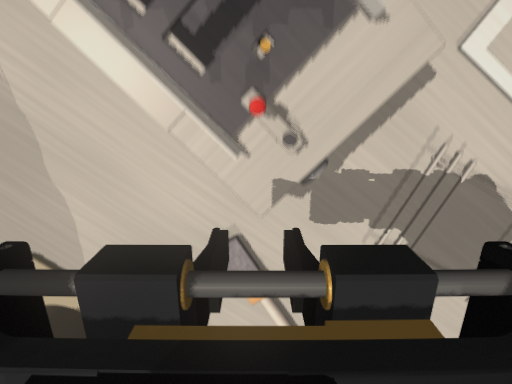

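The knob at (258,105) sits over the plate's edge, with the arm along the sealer's +x from the pivot at (290,138) (θ ≈ 1.57). The pin is visible in the hole at (265,45), and the gripper is clear of everything.

```bash
python3 -c "
from bench import *
print(close_job())"
```

```text
the job is handed in; nothing more can be done
None
```

The mould plate is on the sealer's bed with its hole over the brass pin, and the turn-catch is swung fully over its edge. I handed the job in at about 23 s of the 61 s allowed.

- **Plate:** I lifted it by the web and laid it between the guides with the hole about 6 mm from the pin, then slid it towards the operator's end. It dropped and then stopped in both directions, at about 7 N each way. I took that as the pin being in the hole. The travel between the stops was 7.5 mm against the 6 mm I expected; I put the difference down to finger play.
- **Seating:** Edge measurements from one wrist picture could not settle whether the plate was fully flat. Two later wrist pictures show the pin in the hole and the plate flat, and the catch arm passed over it without striking.
- **Catch:** It started at about 0.22 rad rather than 0. I turned it to its stop, where the force rose to about 14 N. After release the camera measured about 1.577 rad.
- **Everything else:** I touched nothing else on purpose, and the gripper was clear of everything at the end. I did not take a last overall picture to check the bystanders.

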